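# Pump up the junction-box leak test and shut the valve

### The arm

A 6-joint arm with a two-finger parallel gripper is mounted at the origin on the work surface. World frame = base frame: x ahead of the robot, y to its left, z up, the work surface at z = 0. Lengths are in m, angles in rad, forces in N, time in s.
With the tool pointing down it reaches from about 0.35 to 0.775 m from the base axis. Payload 5.5 kg.
Tool frame: the origin (TCP) lies midway between the tips of the shut fingers; the grasp point (between the pads) lies 19 mm behind it; z points along the fingers, y is the direction in which the jaws open and shut (so a half turn about z gives the same grasp; the last joint's range is limited). The gripper opens to 85 mm and grips with 20 to 120 N. Pads are 22 mm wide; open, the fingers measure 114 mm over their backs; the gripper's body (76 mm by 85 mm) begins 54 mm behind the grasp point. The pads swing forward as they close: fully open they stand 13 mm farther back than shut.
Start: joints at [0.995, 0.313, 0.046, 1.304, 0, 1.431], TCP at [0.243, 0.521, 0.231] pointing down, gripper open.
Joint ranges: [-2.76, 2.76], [-0.86, 1.69], [-1.03, 1.26], [-2.2, 2.34], [-1.47, 1.5], [-3.14, 3.14]. Speed limits (rad/s): [2.57, 2.57, 3.14, 3.14, 3.14, 3.14].

### API

Orientations are given as [roll, pitch, yaw] about the fixed x, y, z axes, in that order (R = Rz(yaw) Ry(pitch) Rx(roll)).
In Python, from station import * gives the robot as it stands.
- The arm moves only by the tool step_arm, never from a script. Its argument "increments" is a list of rows, each an object of numbers: "gripper": the opening, from 0 (shut) to 1 (fully open); "dx", "dy", "dz": the shift along the tool's x, y, z in cm; "roll": the turn about the tool's z in degrees. In form: [{"gripper": .., "dx": .., "dy": .., "dz": .., "roll": ..}, ...]. A call has 1 to 20 rows; each row is the pose to reach, as a shift and turn from the pose commanded when the call began, along the tool's axes at that moment; what a row does not reach only later rows make up. A row lasts 1/10 s, in which the tool goes at most 50 mm and 8.59 degrees, less where a joint would pass 70% of its speed; a pose out of reach is approached as far as the arm can. A call with a gripper value outside its range is refused whole. The fingers move at their own pace and stop on an object; the grip force is fixed at half the most. Time passes only in rows, so rows that repeat a pose let the fingers close. It gives the time, the measured TCP pose, the force and the opening at its end, in the units of the state.
- get_state(): the state, without advancing time (a new reading comes with each control period).
- grab_frame(name): name is "scene" or "side" or "wrist"; returns (picture, depth): 384x512x3 uint8, red, green, blue; 384x512 float32, m along the optical axis (not along the pixel's ray), 0 where there is no reading.
- camera_model(name): a dict with "intrinsics" (3x3 intrinsics, pixels), "dist_coeffs" ([k1, k2, p1, p2, k3] as OpenCV has them; the pictures are not rectified), "cam_to_world" (4x4, takes a point from camera to world coordinates); the wrist camera has in their place "tool_from_camera" (4x4, takes a point from camera to tool coordinates, whose origin is the TCP and whose axes are the flange's). Camera axes: x right, y up, looking along -z (the intrinsics and any distortion apply to the point x, -y, -z); pixel columns grow to the right and rows downward; lengths in m; the calibration is good to about 2 mm. A picture is of the moment at which its call begins: read the wrist's pose just before it. camera_model takes no time and is no camera call.
- job_done(): hands the job in, once; it reports no verdict.
The state is a dict: "clock": time; "joints": joint angles; "joint_velocities": joint speeds; "tau": joint torques, N m; "tool_pos": TCP position; "eef_rot": TCP orientation; "ft_force": force on the tool from outside, world axes, zero at the start; "wrist_torque": the same for the moment, N m; "gripper_width": finger opening in m.
Only numpy, scipy, OpenCV 4.12 (cv2) and the standard library are available. Lean on these libraries where they do the work, as an engineer would, in place of code of your own. Each camera call takes 0.05 s, during which the arm holds its last target.

### The job

Charge this junction box for its leak test: with the fingertips press the black knob of the hand pump all the way down and let it spring all the way back up, again and again, until the orange indicator pin beside it has popped fully out of its collar and shows the green band at its foot. Then push the yellow valve handle round to its stop, square across the pipe and away from the robot, to shut the valve, and move clear. Do not touch the pin, shut the valve only once the pin is out, and leave the breaker and the two cable glands standing where they are, neither pushed along nor picked up.

Things in the scene. Friction and masses are not known exactly. Their poses are not given: they have to be found in the camera images.
- rig: test rig bolted to the bench, immovable: aluminium base plate, 120 mm along x, y from -310 to +190 mm, 10 mm thick, carrying in a row along y at x = 0 the junction box, the valve (y = -50 mm) and the pump (y = +130 mm), joined by a 16 mm pipe at 34 mm height. Origin on the bench surface, z up, x roughly away from the robot (turned by up to 0.4 rad either way).
- box_top (a point): centre of the top of the closed cream junction box, part of the rig: 204 mm along the rig's x, 174 mm along its y, 91 mm tall, at y = -205 mm on the rig
- pump_cap (a point): centre of the top of the pump's barrel cap (black, 48 mm across), 98 mm above the bench, part of the rig; below it an aluminium barrel 44 mm across on a grey foot, x from -37 to +69 mm and 60 mm along y, 50 mm high
- plunger (a joint): stroke of the pump knob, m: 0 = up, 0.028 = down on its stop. Spring return, 4 N at the top to 11 N at the bottom, plus 3 to 6 N while pumping. A ratchet inside advances one notch for each full stroke: at least 24 mm down (best on the stop), then up again to within 1 mm; shorter strokes may gain nothing. 3 to 6 full strokes are needed, by how far it is charged already; further strokes do nothing more.
- plunger_top (a point): centre of the flat top of the black pump knob (disc 40 mm across, 12 mm thick); 138 mm above the bench when up, 110 mm when pressed down; moves with the knob; z up
- pin (a joint): how far the orange indicator pin stands out of its black collar, m: 0 to 0.012 at the start, 0.024 = fully out. It rises with each stroke (about 0.0043), stays put between strokes, stands at 0.0195 or less before the last stroke and then pops out to 0.024 and no farther.
- pin_top (a point): centre of the top of the orange indicator pin (13 mm across, upright, in a black collar 22 mm across whose top is 57 mm above the bench), 52 mm from the knob's axis along the rig's +x; 58 mm above the bench when in, 82 mm when fully out, when a green band round the foot of the pin shows just above the collar. Not to be touched.
- valve (a joint): turn of the yellow valve handle, rad: 0 = along the pipe, pointing to the pump (open); 1.571 = square across the pipe, pointing along the rig's +x (shut, at its stop). Turns clockwise seen from above; starts at 0 to 0.3; stays where it is left; needs about 0.12 N m (2.5 N at 50 mm from the pivot).
- valve_pivot (a point): point on the upright axis of the valve handle, at the handle's mid height, 66 mm above the bench
- valve_tip (a point): middle of the free end of the yellow handle, 65 mm from the pivot at the same height; the handle is a level bar 14 mm wide and 16 mm tall (58 to 74 mm above the bench), free of everything beneath it but the pipe, whose top is 42 mm above the bench
- gland_a: a bystander: black plastic cable gland standing upright on the bench, 62 mm tall, at most 38 mm across its hexagon, 50 g, loose; origin at the centre of its underside, z up
- gland_b: a bystander: black plastic cable gland standing upright on the bench, 62 mm tall, at most 38 mm across its hexagon, 50 g, loose; origin at the centre of its underside, z up
- breaker: a bystander: white two-module circuit breaker with a black toggle, lying on its back on the bench: 82 mm along its x, 36 mm along its y, 74 mm tall, 0.2 kg, loose; origin at the centre of its underside, z up

How it is judged:
By the outcome, as a careful person would: the job done as asked, in the order asked, and still so for the second after the job is handed in, with the robot touching nothing.
It also fails if it takes over 56 s, if anything falls off the work surface, if the arm or the gripper's body presses on something with over 40 N, if the wrist force passes 120 N, or if a joint passes its speed limit or range.

## Working session

There is one attempt and no reset: what is moved stays moved. The work goes in short steps, Python scripts to look and compute and a tool call to move; the robot and the scene stay as the last step left them, time stands still between calls to the robot, and variables do not carry over. Pictures are saved under pics/ and viewed, and the job is handed in when it is done.

Besides the shell and the picture viewer there is one more tool, called after ">>>" as name(argument=value, ...) on one line, values as JSON. step_arm: Moves the arm, as the interface text tells. Its arguments: {"type":"object","properties":{"increments":{"type":"array","items":{"type":"object","properties":{"gripper":{"type":"number"},"dx":{"type":"number"},"dy":{"type":"number"},"dz":{"type":"number"},"roll":{"type":"number"}}}}},"required":["increments"]}

```bash
ls; mkdir -p pics; cat > h.py <<'E'
from station import *
import numpy as np, cv2
from scipy.spatial.transform import Rotation as R
def save(n,p): cv2.imwrite('pics/'+n+'.png',cv2.cvtColor(p,cv2.COLOR_RGB2BGR))
def world(name,depth,T=None):
    m=camera_model(name);K=np.array(m['intrinsics'],float);d=np.array(m['dist_coeffs'],float)
    h,w=depth.shape;u,v=np.meshgrid(np.arange(w),np.arange(h))
    q=cv2.undistortPoints(np.stack([u,v],-1).reshape(-1,1,2).astype(np.float64),K,d).reshape(h,w,2)
    P=np.stack([q[...,0]*depth,-q[...,1]*depth,-depth,np.ones_like(depth)],-1)
    M=np.array(m['cam_to_world']) if T is None else T@np.array(m['tool_from_camera'])
    W=(P@M.T)[...,:3]; W[depth<=0]=np.nan
    return W
def tool():
    s=get_state();T=np.eye(4);T[:3,:3]=R.from_euler('xyz',s['eef_rot']).as_matrix();T[:3,3]=s['tool_pos'];return s,T
E
python3 - <<'E'
from h import *
s,T=tool();print(s);print(T.round(3))
for n in('scene','side','wrist'):
    p,d=grab_frame(n);save(n+'0',p);W=world(n,d,T if n=='wrist' else None);np.save(n+'0.npy',W);np.save(n+'0p.npy',p)
print(get_state()['clock'])
E
```

```text
pics
{'clock': 0.0, 'joints': array([ 9.95423150e-01,  3.13994663e-01,  4.49447334e-02,  1.30361298e+00,
       -2.61078162e-05,  1.43120563e+00]), 'joint_velocities': array([ 1.34341378e-04, -1.43125754e-03,  2.20170507e-05, -1.87221577e-04,
       -6.11169249e-04,  7.66136038e-04]), 'tau': array([ 9.50523208e-04, -4.80620670e+01,  2.98534423e+01,  1.92771899e-02,
       -8.59030956e-05,  2.12220982e-05]), 'tool_pos': array([0.24243623, 0.52080245, 0.23039815]), 'eef_rot': array([-3.13974060e+00, -2.33858045e-04,  2.70580998e+00]), 'ft_force': array([ 0.45756044,  0.25844079, -0.95984595]), 'wrist_torque': array([ 0.05501922, -0.01336628, -0.02180359]), 'gripper_width': 0.08530816359226566}
[[-0.907  0.422 -0.001  0.242]
 [ 0.422  0.907 -0.002  0.521]
 [ 0.    -0.002 -1.     0.23 ]
 [ 0.     0.     0.     1.   ]]
0.15
```

View pics/scene0.png

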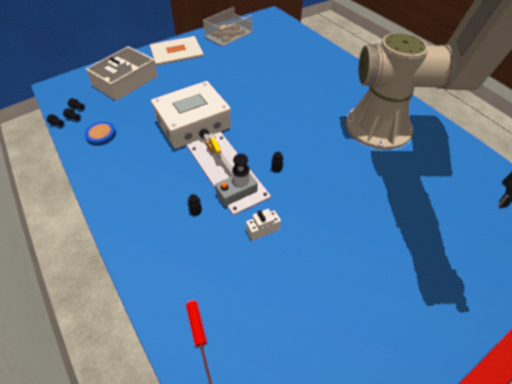

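View pics/side0.png

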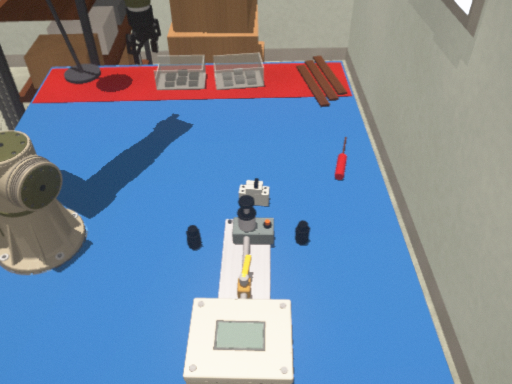

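View pics/wrist0.png

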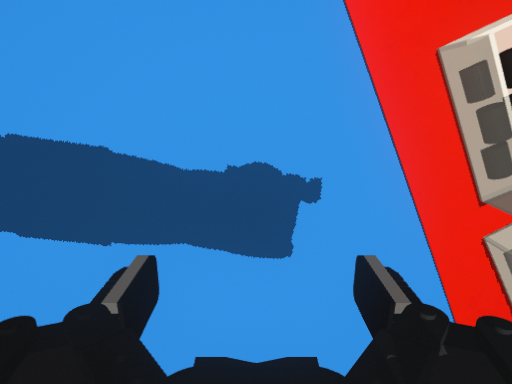

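The scene view shows the knob at about (240,160), the pin at (225,186) and the yellow handle at (214,145). In the side view they are at (246,203), (267,224) and (246,266). The wrist camera sees only bench. Next I'll measure positions.

```bash
python3 - <<'E'
from h import *
for n,b in (('scene',(140,280,70,250)),('side',(170,330,170,384))):
    W=np.load(n+'0.npy');p=np.load(n+'0p.npy').astype(int)
    x0,x1,y0,y1=b
    m=np.zeros(W.shape[:2],bool);m[y0:y1,x0:x1]=1
    r,g,bl=p[...,0],p[...,1],p[...,2]
    ye=m&(r>150)&(g>120)&(bl<90)
    og=m&(r>120)&(g<130)&(bl<90)&(r-g>60)
    kn=m&(W[...,2]>.12)&(W[...,2]<.2)
    for k,mm in(('yellow',ye),('orange',og),('knob',kn)):
        q=W[mm];v,u=np.where(mm)
        print(n,k,len(q),u.mean().round(1),v.mean().round(1),np.nanmedian(q,0).round(4),np.nanmin(q,0).round(3),np.nanmax(q,0).round(3))
    z=m&(W[...,2]>.083)&(W[...,2]<.1)&(r>150)&(bl>120)
    q=W[z].astype(np.float32);print(n,'box',cv2.minAreaRect(q[:,:2]),np.median(q[:,2]),len(q))
    q=W[ye];q=q[q[:,2]>.06];c=q.mean(0);u,s,vt=np.linalg.svd(q[:,:2]-c[:2]);print('handle dir',vt[0],c, ((q[:,:2]-c[:2])@vt[0]).min(),((q[:,:2]-c[:2])@vt[0]).max())
    dark=m&(r<70)&(g<70)&(bl<70)&(W[...,2]>.02)
    nl,lab,st,ce=cv2.connectedComponentsWithStats(dark.astype(np.uint8))
    for i in range(1,nl):
        if st[i,4]>15:
            q=W[lab==i];print(ce[i].round(),st[i,4],np.nanmin(q,0).round(3),np.nanmax(q,0).round(3))
    # white breaker
    S=p[200 if n=='scene' else 175:245 if n=='scene' else 210, 235:285]
    a=(slice(200,245),slice(240,285)) if n=='scene' else (slice(175,210),slice(236,275))
    mm=(p[a].min(-1)>120)&(W[a][...,2]>.03);q=W[a][mm].astype(np.float32);print('breaker',len(q),cv2.minAreaRect(q[:,:2]),np.nanmax(q[:,2]))
    I=cv2.resize(p[y0:y1,x0:x1].astype(np.uint8),None,fx=4,fy=3.3 if n=='scene' else 2.8,interpolation=cv2.INTER_CUBIC);save(n+'0z',I)
E
```

```text
scene yellow 80 214.7 145.9 [ 0.5399 -0.1571  0.0747] [ 0.528 -0.209  0.049] [ 0.591 -0.018  0.079]
scene orange 17 223.9 185.3 [ 0.5926 -0.0157  0.0655] [ 0.586 -0.022  0.06 ] [ 0.596 -0.011  0.07 ]
scene knob 168 240.1 159.2 [ 0.5409 -0.0117  0.139 ] [ 0.52  -0.035  0.128] [0.558 0.006 0.142]Traceback (most recent call last):
  File "<stdin>", line 14, in <module>
cv2.error: OpenCV(4.12.0) /io/opencv/modules/imgproc/src/convhull.cpp:143: error: (-215:Assertion failed) total >= 0 && (depth == CV_32F || depth == CV_32S) in function 'convexHull'
```

```bash
python3 - <<'E'
from h import *
def rect(q):
    q=q[np.isfinite(q).all(1)]
    return cv2.minAreaRect(np.ascontiguousarray(q[:,:2],dtype=np.float32).reshape(-1,1,2)) if len(q)>3 else None
for n,b in (('scene',(140,290,70,250)),('side',(170,330,170,384))):
    W=np.load(n+'0.npy');p=np.load(n+'0p.npy').astype(int)
    x0,x1,y0,y1=b
    m=np.zeros(W.shape[:2],bool);m[y0:y1,x0:x1]=1
    r,g,bl=p[...,0],p[...,1],p[...,2]
    ye=m&(r>150)&(g>120)&(bl<90)&(W[...,2]>.066)
    og=m&(r>120)&(g<130)&(bl<90)&(r-g>60)
    kn=m&(W[...,2]>.133)&(W[...,2]<.2)
    for k,mm in(('yellow',ye),('orange',og),('knob',kn)):
        q=W[mm];v,u=np.where(mm)
        print(n,k,len(q),u.mean().round(1),v.mean().round(1),np.nanmedian(q,0).round(4),np.nanmin(q,0).round(3),np.nanmax(q,0).round(3),rect(q))
    z=m&(W[...,2]>.083)&(W[...,2]<.098)&(r>150)&(bl>120)
    q=W[z];print(n,'box',rect(q),np.median(q[:,2]),len(q))
    dark=m&(r<70)&(g<70)&(bl<70)&(W[...,2]>.02)
    nl,lab,st,ce=cv2.connectedComponentsWithStats(dark.astype(np.uint8))
    for i in range(1,nl):
        if st[i,4]>15:
            q=W[lab==i];print(ce[i].round(),st[i,4],np.nanmin(q,0).round(3),np.nanmax(q,0).round(3))
    a=(slice(200,245),slice(240,285)) if n=='scene' else (slice(175,210),slice(236,275))
    mm=(p[a].min(-1)>120)&(W[a][...,2]>.03);q=W[a][mm];print('breaker',len(q),rect(q),np.nanmax(q[:,2]))
    I=cv2.resize(p[y0:y1,x0:x1].astype(np.uint8),None,fx=3.3,fy=3.3 if n=='scene' else 2.8,interpolation=cv2.INTER_CUBIC);save(n+'0z',I)
E
```

```text
scene yellow 67 215.4 145.8 [ 0.5386 -0.1549  0.075 ] [ 0.528 -0.182  0.068] [ 0.591 -0.018  0.079] ((0.5563523769378662, -0.09955449402332306), (0.17333975434303284, 0.017097778618335724), 71.63919830322266)
scene orange 17 223.9 185.3 [ 0.5926 -0.0157  0.0655] [ 0.586 -0.022  0.06 ] [ 0.596 -0.011  0.07 ] ((0.5923670530319214, -0.015888821333646774), (0.006386418826878071, 0.011073725298047066), 46.87015151977539)
scene knob 155 240.2 158.8 [ 0.5401 -0.0124  0.1392] [ 0.52  -0.035  0.133] [0.558 0.006 0.142] ((0.539046585559845, -0.015122460201382637), (0.04030275717377663, 0.03588816523551941), 57.007225036621094)
scene box ((0.5265034437179565, -0.23695878684520721), (0.40835368633270264, 0.2026950567960739), 87.17860412597656) 0.09335290538121055 2223
[217. 125.] 16 [ 0.466 -0.265  0.033] [ 0.483 -0.257  0.051]
[203. 132.] 48 [ 0.515 -0.265  0.031] [ 0.541 -0.245  0.054]
[277. 161.] 136 [ 0.391 -0.042  0.02 ] [ 0.421 -0.015  0.066]
[240. 166.] 263 [ 0.518 -0.033  0.093] [0.562 0.008 0.142]
[194. 204.] 164 [ 0.666 -0.034  0.02 ] [ 0.697 -0.008  0.066]
[261. 216.] 33 [0.565 0.113 
[... 547 characters left out ...]
21323338150978), 54.88072204589844)
side knob 170 246.3 201.1 [ 0.54   -0.019   0.1385] [ 0.523 -0.037  0.133] [0.559 0.005 0.143] ((0.5396483540534973, -0.01677267998456955), (0.03885818272829056, 0.039295971393585205), 31.611997604370117)
side box ((0.5208812355995178, -0.35019516944885254), (0.1767064481973648, 0.20401887595653534), 86.48062133789062) 0.09307871067681428 8368
[246. 208.] 294 [ 0.519 -0.04   0.09 ] [0.559 0.001 0.143]
[302. 231.] 188 [ 0.664 -0.046  0.02 ] [ 0.695 -0.022  0.067]
[193. 236.] 186 [ 0.391 -0.054  0.02 ] [ 0.42  -0.022  0.068]
breaker 388 ((0.5625417828559875, 0.12393818795681), (0.041847698390483856, 0.0818825364112854), 80.61492156982422) 0.07670330680558735
```

```bash
ls pics
```

```text
scene0.png
scene0z.png
side0.png
side0z.png
wrist0.png
```

Both views agree. The knob is at about (0.540, -0.016, 0.139) and the box top at (0.521, -0.350). They are 334 mm apart against 335 expected, and the rig yaw is about -0.06. The pin is at (0.591, -0.019), with its top at about 65–70 mm, so it is partly out. I'll move above the knob with the fingers shut and the jaw axis along the rig's y.

>>> step_arm(increments=[{"gripper":0,"dx":-24.8,"dy":-18,"dz":0,"roll":-10},{"gripper":0,"dx":-24.8,"dy":-18,"dz":0,"roll":-10},{"gripper":0,"dx":-24.8,"dy":-18,"dz":0,"roll":-10},{"gripper":0,"dx":-24.8,"dy":-18,"dz":0,"roll":-10},{"gripper":0,"dx":-24.8,"dy":-18,"dz":0,"roll":-10},{"gripper":0,"dx":-24.8,"dy":-18,"dz":0,"roll":-10},{"gripper":0,"dx":-49.6,"dy":-36.1,"dz":0,"roll":-21.5},{"gripper":0,"dx":-49.6,"dy":-36.1,"dz":0,"roll":-21.5},{"gripper":0,"dx":-49.6,"dy":-36.1,"dz":0,"roll":-21.5},{"gripper":0,"dx":-49.6,"dy":-36.1,"dz":0,"roll":-21.5},{"gripper":0,"dx":-49.6,"dy":-36.1,"dz":0,"roll":-21.5},{"gripper":0,"dx":-49.6,"dy":-36.1,"dz":0,"roll":-21.5},{"gripper":0,"dx":-49.6,"dy":-36.1,"dz":0,"roll":-21.5},{"gripper":0,"dx":-49.6,"dy":-36.1,"dz":0,"roll":-21.5},{"gripper":0,"dx":-49.6,"dy":-36.1,"dz":0,"roll":-21.5},{"gripper":0,"dx":-49.6,"dy":-36.1,"dz":0,"roll":-21.5},{"gripper":0,"dx":-49.6,"dy":-36.1,"dz":0,"roll":-21.5}])

```text
clock: 1.85
tool_pos: [0.5394, -0.0141, 0.2314]
eef_rot: [3.141, -0.0, 3.083]
ft_force: [0.1, 0.4, -0.3]
gripper_width: -0.0001
```

```bash
python3 - <<'E'
from h import *
s,T=tool();print(s['clock'],s['tool_pos'],s['eef_rot'],s['gripper_width'],s['ft_force'])
print(T.round(3))
for n in('side','wrist'):
    p,d=grab_frame(n);save(n+'1',p);np.save(n+'1.npy',world(n,d,T if n=='wrist' else None));np.save(n+'1p.npy',p)
E
```

```text
1.85 [ 0.53940269 -0.01407577  0.23143707] [ 3.14132599e+00 -1.44405346e-04  3.08286848e+00] -0.00013675126274406062 [ 0.10968702  0.38994003 -0.32809819]
[[-0.998  0.059 -0.     0.539]
 [ 0.059  0.998  0.    -0.014]
 [ 0.     0.    -1.     0.231]
 [ 0.     0.     0.     1.   ]]
```

View pics/wrist1.png

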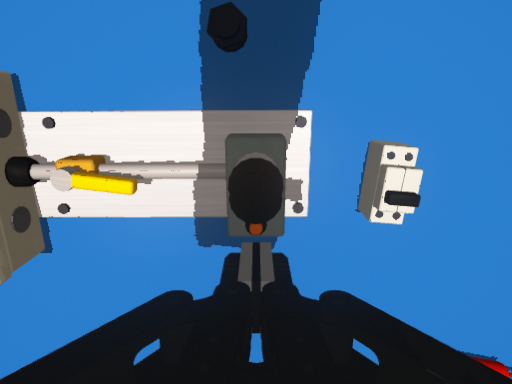

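View pics/side1.png

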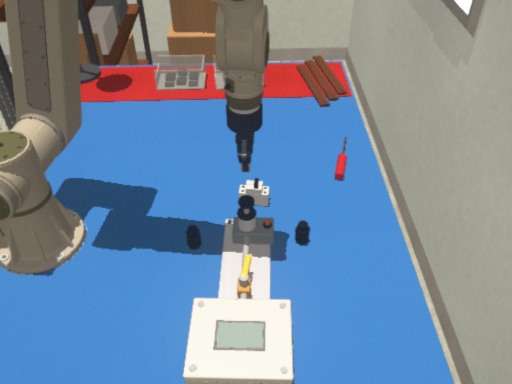

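The wrist view shows the knob at (256,190), just beside the fingers, and the pin at (256,228). The handle runs from its pivot at (63,180) to its tip at (133,186). I'll refine the positions with this depth.

```bash
python3 - <<'E'
from h import *
W=np.load('wrist1.npy');p=np.load('wrist1p.npy').astype(int);r,g,b=p[...,0],p[...,1],p[...,2]
def circ(q):
    q=q[np.isfinite(q).all(1)];c,rad=cv2.minEnclosingCircle(np.ascontiguousarray(q[:,:2],dtype=np.float32).reshape(-1,1,2));return np.round(c,4),round(rad,4),len(q),np.median(q[:,2]).round(4)
m=np.zeros(r.shape,bool);m[130:240,200:310]=1
k=m&(abs(W[...,2]-.1385)<.004);print('knob',circ(W[k]),np.where(k)[0].max())
o=m&(r>150)&(g<130)&(r-g>80);q=W[o];print('pin',circ(q),np.nanmax(q[:,2]))
m=np.zeros(r.shape,bool);m[140:220,50:150]=1
y=m&(r>180)&(g>150)&(b<80)&(W[...,2]>.069);q=W[y]
q=q[np.isfinite(q).all(1)];c,ax,_=cv2.minAreaRect(np.ascontiguousarray(q[:,:2],dtype=np.float32).reshape(-1,1,2)),0,0
print('handle',c,np.median(q[:,2]))
yaw=-.06;X=np.array([np.cos(yaw),np.sin(yaw)]);Y=np.array([-X[1],X[0]])
l=cv2.fitLine(np.ascontiguousarray(q[:,:2],dtype=np.float32),cv2.DIST_L2,0,.001,.001).ravel();print(l,np.arctan2(l[0],l[1]))
for kn in ((.54,-.016),):
    pv=np.array(kn)-.18*Y;print('pivot',pv,'max dist',np.linalg.norm(q[:,:2]-pv,axis=1).max())
    t=q[np.argsort(np.linalg.norm(q[:,:2]-pv,axis=1))[-15:]].mean(0);d=t[:2]-pv;print('tip',t,'angle rig',np.arctan2(d@X,d@Y))
E
```

```text
knob (array([ 0.5375, -0.0146]), 0.02, 2095, np.float64(0.1377)) 223
  return _methods._mean(a, axis=axis, dtype=dtype,
  ret = ret.dtype.type(ret / rcount)
Traceback (most recent call last):
ValueError: zero-size array to reduction operation fmax which has no identity
```

```bash
python3 - <<'E'
from h import *
W=np.load('wrist1.npy');p=np.load('wrist1p.npy').astype(int);r,g,b=p[...,0],p[...,1],p[...,2]
def circ(q):
    q=q[np.isfinite(q).all(1)];c,rad=cv2.minEnclosingCircle(np.ascontiguousarray(q[:,:2],dtype=np.float32).reshape(-1,1,2));return np.round(c,4),round(rad,4),len(q),np.median(q[:,2]).round(4)
print(p[228,256],W[228,256])
m=np.zeros(r.shape,bool);m[200:240,230:290]=1
o=m&(r-g>50)&(r-b>60);q=W[o];print('pin',circ(q),np.nanmax(q[:,2]))
m=np.zeros(r.shape,bool);m[140:220,50:150]=1
y=m&(r>180)&(g>150)&(b<80)&(W[...,2]>.069);q=W[y]
q=q[np.isfinite(q).all(1)]
print('handle',len(q),np.median(q[:,2]))
yaw=-.06;X=np.array([np.cos(yaw),np.sin(yaw)]);Y=np.array([-X[1],X[0]])
l=cv2.fitLine(np.ascontiguousarray(q[:,:2],dtype=np.float32).reshape(-1,1,2),cv2.DIST_L2,0,.001,.001).ravel();print(l,np.arctan2(l[0],l[1]))
pv=np.array((.539,-.0155))-.18*Y;print('pivot',pv,'max dist',np.linalg.norm(q[:,:2]-pv,axis=1).max())
t=q[np.argsort(np.linalg.norm(q[:,:2]-pv,axis=1))[-15:]].mean(0);d=t[:2]-pv;print('tip',t,'angle rig',np.arctan2(d@X,d@Y))
E
```

```text
[134  57  18] [ 0.58883412 -0.01671413  0.06654377]
pin (array([ 0.5913, -0.0178]), 0.0077, 112, np.float64(0.066)) 0.06765677934580955
handle 816 0.07363664605399312
[ 0.18416625  0.98289514  0.5339794  -0.15701719] 0.18522353
pivot [ 0.52820648 -0.1951761 ] max dist 0.06659504747695337
tip [ 0.53852301 -0.13001223  0.07247268] angle rig 0.09701353606676028
```

The knob is at (0.539, -0.0155) and the top of the pin at 0.066, which is about 8–9 mm out. The handle is at about 0.12 rad on the rig, with its pivot at (0.528, -0.195). Now the first stroke, and I'll check the force at the bottom.

>>> step_arm(increments=[{"gripper":0,"dy":-0.1,"dz":4},{"gripper":0,"dy":-0.1,"dz":8},{"gripper":0,"dy":-0.1,"dz":8.7},{"gripper":0,"dy":-0.1,"dz":9.4},{"gripper":0,"dy":-0.1,"dz":10.1},{"gripper":0,"dy":-0.1,"dz":10.8},{"gripper":0,"dy":-0.1,"dz":11.5},{"gripper":0,"dy":-0.1,"dz":12},{"gripper":0,"dy":-0.1,"dz":12.2},{"gripper":0,"dy":-0.1,"dz":12.2},{"gripper":0,"dy":-0.1,"dz":12.2}])

```text
$.increments[0]: bad value
```

>>> step_arm(increments=[{"gripper":0,"dx":0,"dy":-0.1,"dz":4,"roll":0},{"gripper":0,"dx":0,"dy":-0.1,"dz":8,"roll":0},{"gripper":0,"dx":0,"dy":-0.1,"dz":8.7,"roll":0},{"gripper":0,"dx":0,"dy":-0.1,"dz":9.4,"roll":0},{"gripper":0,"dx":0,"dy":-0.1,"dz":10.1,"roll":0},{"gripper":0,"dx":0,"dy":-0.1,"dz":10.8,"roll":0},{"gripper":0,"dx":0,"dy":-0.1,"dz":11.5,"roll":0},{"gripper":0,"dx":0,"dy":-0.1,"dz":12,"roll":0},{"gripper":0,"dx":0,"dy":-0.1,"dz":12.2,"roll":0},{"gripper":0,"dx":0,"dy":-0.1,"dz":12.2,"roll":0},{"gripper":0,"dx":0,"dy":-0.1,"dz":12.2,"roll":0}])

```text
clock: 3.05
tool_pos: [0.5404, -0.016, 0.1121]
eef_rot: [3.141, 0.002, 3.081]
ft_force: [-6.7, 1.2, 12.0]
gripper_width: 0.0002
```

>>> step_arm(increments=[{"gripper":0,"dx":0,"dy":0,"dz":0.2,"roll":0},{"gripper":0,"dx":0,"dy":0,"dz":0.4,"roll":0},{"gripper":0,"dx":0,"dy":0,"dz":0.4,"roll":0}])

```text
clock: 3.35
tool_pos: [0.5404, -0.016, 0.1099]
eef_rot: [3.142, 0.003, 3.082]
ft_force: [-10.9, 2.9, 22.6]
gripper_width: -0.0002
```

The knob is on its stop (z 0.110, 22 N). I'll raise fully and then do two more full strokes.

>>> step_arm(increments=[{"gripper":0,"dx":0,"dy":0,"dz":-1.5,"roll":0},{"gripper":0,"dx":0,"dy":0,"dz":-3,"roll":0},{"gripper":0,"dx":0,"dy":0,"dz":-4.2,"roll":0},{"gripper":0,"dx":0,"dy":0,"dz":-4.2,"roll":0},{"gripper":0,"dx":0,"dy":0,"dz":-4.2,"roll":0},{"gripper":0,"dx":0,"dy":0,"dz":-3,"roll":0},{"gripper":0,"dx":0,"dy":0,"dz":-2.2,"roll":0},{"gripper":0,"dx":0,"dy":0,"dz":-1.4,"roll":0},{"gripper":0,"dx":0,"dy":0,"dz":-0.7,"roll":0},{"gripper":0,"dx":0,"dy":0,"dz":-0.2,"roll":0},{"gripper":0,"dx":0,"dy":0,"dz":0,"roll":0},{"gripper":0,"dx":0,"dy":0,"dz":0,"roll":0},{"gripper":0,"dx":0,"dy":0,"dz":0,"roll":0}])

```text
clock: 4.65
tool_pos: [0.5412, -0.0166, 0.1097]
eef_rot: [-3.141, 0.005, 3.081]
ft_force: [-9.8, 2.1, 38.1]
gripper_width: -0.0001
```

>>> step_arm(increments=[{"gripper":0,"dx":0,"dy":0,"dz":-1.5,"roll":0},{"gripper":0,"dx":0,"dy":0,"dz":-3,"roll":0},{"gripper":0,"dx":0,"dy":0,"dz":-4.2,"roll":0},{"gripper":0,"dx":0,"dy":0,"dz":-4.2,"roll":0},{"gripper":0,"dx":0,"dy":0,"dz":-4.2,"roll":0}])

```text
clock: 5.15
tool_pos: [0.539, -0.0162, 0.1459]
eef_rot: [3.141, -0.002, 3.081]
ft_force: [-0.5, -0.3, 0.3]
gripper_width: -0.0
```

```bash
cat > pin.py <<'E'
from h import *
import sys
t=sys.argv[1]
s,T=tool();print(s['clock'],s['tool_pos'],s['ft_force'].round(1))
for n in('wrist','scene','side'):
    p,d=grab_frame(n);W=world(n,d,T if n=='wrist' else None)
    save(n+t,p);pi=p.astype(int);r,g,b=pi[...,0],pi[...,1],pi[...,2]
    o=(r-g>50)&(r-b>60)&(abs(W[...,0]-.591)<.012)&(abs(W[...,1]+.018)<.012)&(W[...,2]>.055);q=W[o]
    if len(q): print(n,len(q),q[:,2].max(),np.percentile(q[:,2],80),np.median(q,0))
    k=(abs(W[...,0]-.539)<.02)&(abs(W[...,1]+.0155)<.02)&(r<70)&(W[...,2]>.1);print('dark z hi',np.percentile(W[k][:,2],[50,75]) if k.any() else 0)
    if n!='wrist':
        a=(slice(140,220),slice(180,290)) if n=='scene' else (slice(180,260),slice(210,320))
        save(n+t+'z',cv2.resize(p[a],None,fx=6,fy=6,interpolation=cv2.INTER_CUBIC))
E
python3 pin.py 2
```

```text
5.15 [ 0.53902654 -0.0162009   0.14589273] [-0.5 -0.3  0.3]
dark z hi [0.21160114 0.22459101]
scene 26 0.07690381586036743 0.07419104956259315 [ 0.59275082 -0.0148731   0.07071348]
dark z hi [0.18030019 0.22291952]
side 36 0.4753986910906007 0.45750081966876427 [ 0.58897825 -0.02043018  0.2517375 ]
dark z hi [0.13990068 0.21591329]
```

View pics/wrist2.png

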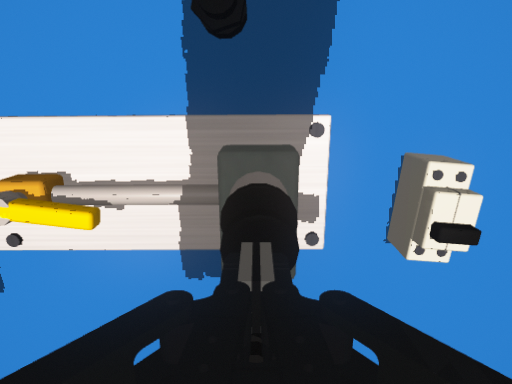

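View pics/scene2z.png

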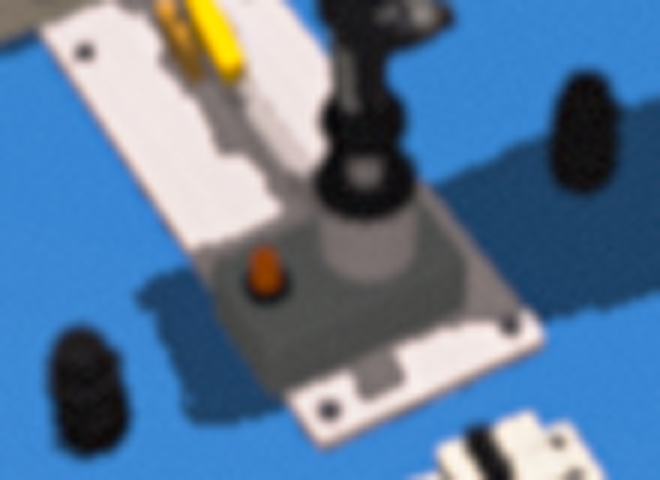

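The pin shows orange only, with its top now at about 75 mm, and there is no green yet. Another stroke.

>>> step_arm(increments=[{"gripper":0,"dx":0,"dy":0,"dz":1.2,"roll":0},{"gripper":0,"dx":0,"dy":0,"dz":2,"roll":0},{"gripper":0,"dx":0,"dy":0,"dz":2.8,"roll":0},{"gripper":0,"dx":0,"dy":0,"dz":3.5,"roll":0},{"gripper":0,"dx":0,"dy":0,"dz":4,"roll":0},{"gripper":0,"dx":0,"dy":0,"dz":4.1,"roll":0},{"gripper":0,"dx":0,"dy":0,"dz":4.1,"roll":0},{"gripper":0,"dx":0,"dy":0,"dz":4.1,"roll":0}])

```text
clock: 6.1
tool_pos: [0.5407, -0.0164, 0.1098]
eef_rot: [-3.141, 0.004, 3.081]
ft_force: [-9.1, 2.1, 30.0]
gripper_width: 0.0001
```

>>> step_arm(increments=[{"gripper":0,"dx":0,"dy":0,"dz":-1.5,"roll":0},{"gripper":0,"dx":0,"dy":0,"dz":-3,"roll":0},{"gripper":0,"dx":0,"dy":0,"dz":-4.1,"roll":0},{"gripper":0,"dx":0,"dy":0,"dz":-4.1,"roll":0},{"gripper":0,"dx":0,"dy":0,"dz":-4.1,"roll":0}])

```text
clock: 6.6
tool_pos: [0.5393, -0.0162, 0.1462]
eef_rot: [3.141, -0.002, 3.081]
ft_force: [0.6, -0.8, -0.5]
gripper_width: -0.0002
```

```bash
python3 pin.py 3
```

```text
6.6 [ 0.53929474 -0.01623588  0.14619368] [ 0.6 -0.8 -0.5]
dark z hi [0.21180189 0.22488903]
scene 28 0.08073183061227529 0.07756746390486306 [ 0.59315599 -0.01543062  0.07239338]
dark z hi [0.1780162  0.22280674]
side 38 0.4755166130162375 0.45044601450384086 [ 0.58895544 -0.02154969  0.07840918]
dark z hi [0.14000536 0.21446225]
```

View pics/side3z.png

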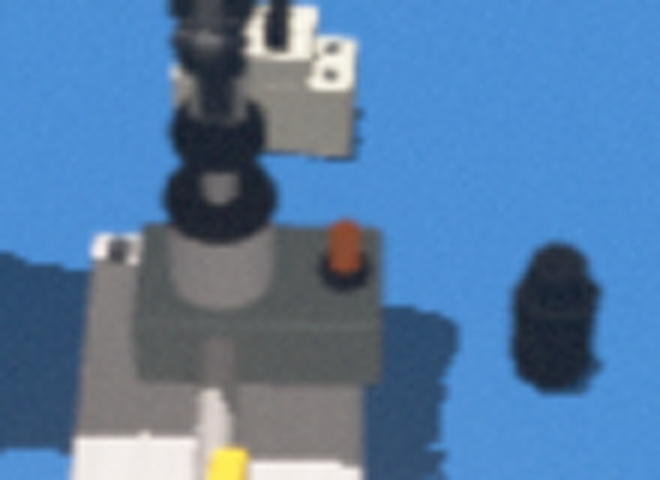

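View pics/scene3z.png

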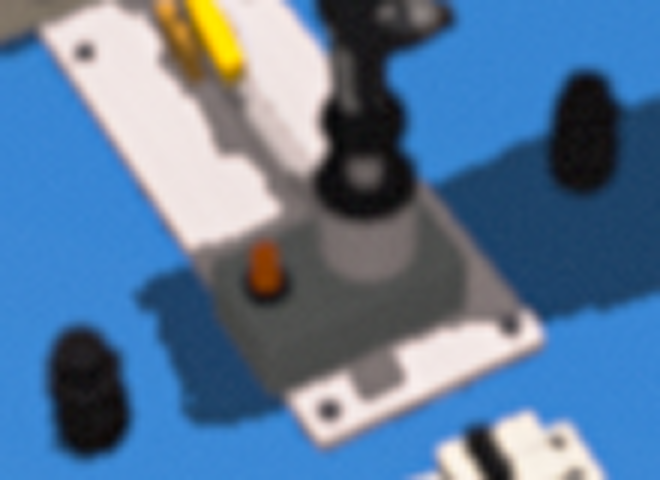

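The pin is higher, but there is still no green band. Another stroke.

>>> step_arm(increments=[{"gripper":0,"dx":0,"dy":0,"dz":1.2,"roll":0},{"gripper":0,"dx":0,"dy":0,"dz":2,"roll":0},{"gripper":0,"dx":0,"dy":0,"dz":2.8,"roll":0},{"gripper":0,"dx":0,"dy":0,"dz":3.5,"roll":0},{"gripper":0,"dx":0,"dy":0,"dz":4,"roll":0},{"gripper":0,"dx":0,"dy":0,"dz":4.1,"roll":0},{"gripper":0,"dx":0,"dy":0,"dz":4.1,"roll":0},{"gripper":0,"dx":0,"dy":0,"dz":4.1,"roll":0}])

```text
clock: 7.55
tool_pos: [0.5408, -0.0165, 0.1098]
eef_rot: [-3.141, 0.004, 3.081]
ft_force: [-7.5, 1.2, 30.7]
gripper_width: -0.0001
```

>>> step_arm(increments=[{"gripper":0,"dx":0,"dy":0,"dz":-1.5,"roll":0},{"gripper":0,"dx":0,"dy":0,"dz":-3,"roll":0},{"gripper":0,"dx":0,"dy":0,"dz":-4.1,"roll":0},{"gripper":0,"dx":0,"dy":0,"dz":-4.1,"roll":0},{"gripper":0,"dx":0,"dy":0,"dz":-4.1,"roll":0}])

```text
clock: 8.05
tool_pos: [0.5393, -0.0162, 0.1462]
eef_rot: [3.141, -0.002, 3.081]
ft_force: [-1.0, 0.8, -0.4]
gripper_width: 0.0003
```

```bash
python3 pin.py 4
```

```text
8.05 [ 0.53932898 -0.01624429  0.14619697] [-1.   0.8 -0.4]
dark z hi [0.2116904  0.22486121]
scene 27 0.08481961207209543 0.08351646050159874 [ 0.59331254 -0.01423449  0.07767579]
dark z hi [0.17811205 0.22153537]
side 38 0.4763803681996579 0.4519817301701524 [ 0.58903686 -0.02103983  0.08494767]
dark z hi [0.14002861 0.21496501]
```

View pics/side4z.png

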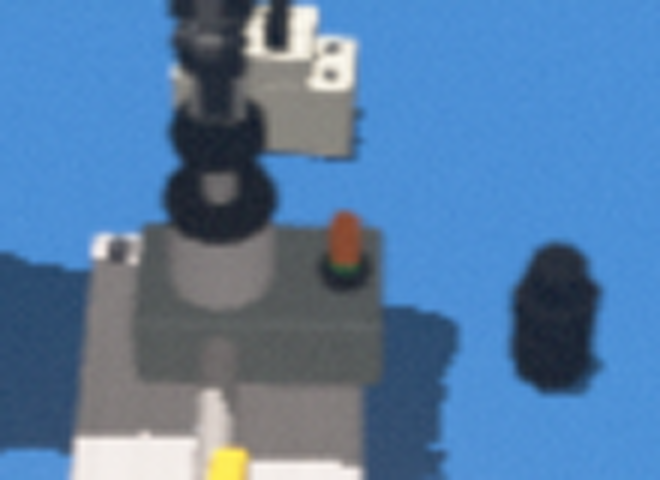

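View pics/scene4z.png

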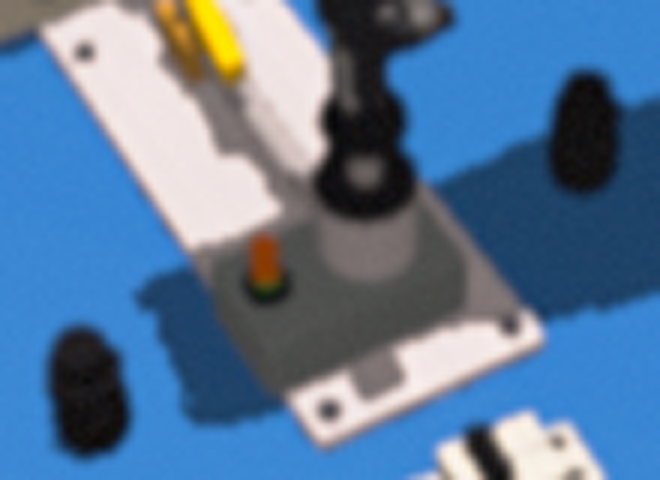

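The green band shows in both views and the pin top is at about 83 mm, so it is fully out. The knob is up again. The tool axes now match the rig's: tool x is rig -X and tool y is rig +Y. I'll move to the robot side of the handle, with clearance, and lower.

>>> step_arm(increments=[{"gripper":0,"dx":0,"dy":0,"dz":-2.5,"roll":0},{"gripper":0,"dx":0.5,"dy":-4,"dz":-2.5,"roll":0},{"gripper":0,"dx":1.5,"dy":-8,"dz":-2.5,"roll":0},{"gripper":0,"dx":2.6,"dy":-11.4,"dz":-2.5,"roll":0},{"gripper":0,"dx":2.6,"dy":-11.4,"dz":0,"roll":0},{"gripper":0,"dx":2.6,"dy":-11.4,"dz":3,"roll":0},{"gripper":0,"dx":2.6,"dy":-11.4,"dz":5,"roll":0},{"gripper":0,"dx":2.6,"dy":-11.4,"dz":5,"roll":0},{"gripper":0,"dx":2.6,"dy":-11.4,"dz":5,"roll":0}])

```text
clock: 9.1
tool_pos: [0.5067, -0.1284, 0.0969]
eef_rot: [3.141, -0.002, 3.081]
ft_force: [0.5, 1.0, -0.2]
gripper_width: 0.0001
```

```bash
python3 - <<'E'
from h import *
s,T=tool();print(s['clock'],s['tool_pos'],s['eef_rot'],s['ft_force'])
for n in('side','wrist'):
    p,d=grab_frame(n);save(n+'5',p)
    if n=='side': save('side5z',cv2.resize(p[180:320,190:340],None,fx=4,fy=4,interpolation=cv2.INTER_CUBIC))
X=np.array([.9982,-.06]);Y=np.array([.06,.9982]);d=s['tool_pos'][:2]-[.5282,-.1952];print(d@X,d@Y)
E
```

```text
9.1 [ 0.50665959 -0.12837923  0.09693266] [ 3.14099821e+00 -1.50457776e-03  3.08104265e+00] [ 0.48952052  0.98218724 -0.17730723]
-0.025510884907037682 0.06540807077210696
```

View pics/side5z.png

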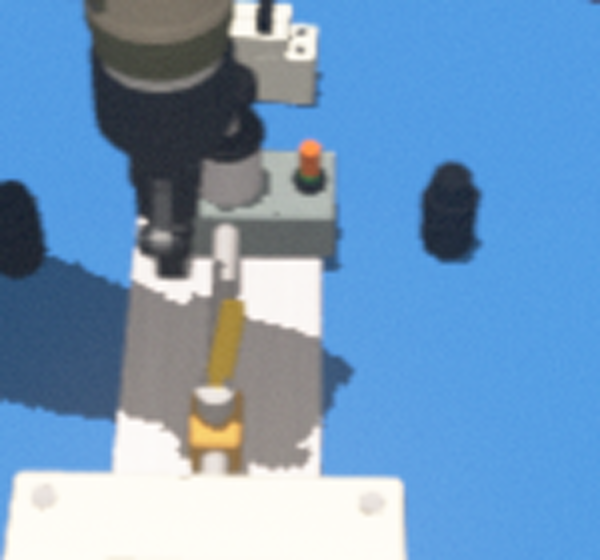

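View pics/wrist5.png

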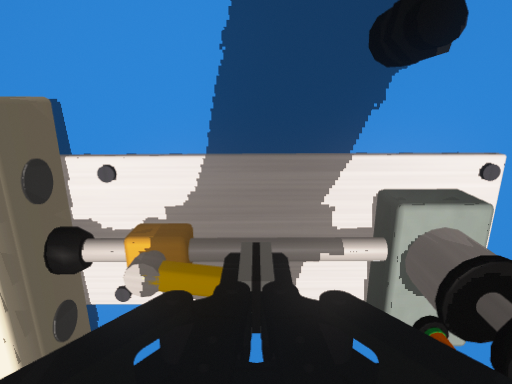

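The fingers stand clear on the robot side of the handle; the handle tip is at about (228,310) in the zoomed side view. I'll lower to about z 0.054 and sweep round the arc.

>>> step_arm(increments=[{"gripper":0,"dx":0,"dy":0,"dz":2,"roll":0},{"gripper":0,"dx":0,"dy":0,"dz":4.3,"roll":0},{"gripper":0,"dx":0,"dy":0,"dz":4.3,"roll":0},{"gripper":0,"dx":-0.7,"dy":0,"dz":4.3,"roll":0},{"gripper":0,"dx":-1.4,"dy":0,"dz":4.3,"roll":0},{"gripper":0,"dx":-2.1,"dy":-0.1,"dz":4.3,"roll":0},{"gripper":0,"dx":-2.8,"dy":-0.2,"dz":4.3,"roll":0},{"gripper":0,"dx":-3.5,"dy":-0.5,"dz":4.3,"roll":0},{"gripper":0,"dx":-4.1,"dy":-0.8,"dz":4.3,"roll":0},{"gripper":0,"dx":-4.7,"dy":-1.3,"dz":4.3,"roll":0},{"gripper":0,"dx":-5.3,"dy":-1.8,"dz":4.3,"roll":0},{"gripper":0,"dx":-5.7,"dy":-2.3,"dz":4.3,"roll":0},{"gripper":0,"dx":-6.0,"dy":-2.8,"dz":4.3,"roll":0},{"gripper":0,"dx":-6.2,"dy":-3.3,"dz":4.3,"roll":0},{"gripper":0,"dx":-6.4,"dy":-3.8,"dz":4.3,"roll":0},{"gripper":0,"dx":-6.5,"dy":-4.2,"dz":4.3,"roll":0},{"gripper":0,"dx":-6.5,"dy":-4.4,"dz":4.3,"roll":0},{"gripper":0,"dx":-6.5,"dy":-4.6,"dz":4.3,"roll":0},{"gripper":0,"dx":-6.5,"dy":-4.6,"dz":4.3,"roll":0}])

```text
clock: 11.1
tool_pos: [0.5699, -0.1762, 0.0543]
eef_rot: [3.137, 0.002, 3.083]
ft_force: [4.8, 12.0, 0.2]
gripper_width: -0.0002
```

```bash
python3 - <<'E'
from h import *
s,T=tool();print(s['clock'],s['tool_pos'],s['eef_rot'],s['ft_force'])
X=np.array([.9982,-.06]);Y=np.array([.06,.9982]);d=s['tool_pos'][:2]-[.5282,-.1952];print(d@X,d@Y)
p,d=grab_frame('wrist');save('wrist6',p)
E
```

```text
11.1 [ 0.5699404  -0.17618502  0.05432466] [3.13652396e+00 1.70430720e-03 3.08255497e+00] [ 4.81058314 12.00353792  0.17590737]
0.040524372419134654 0.02148517244335911
```

View pics/wrist6.png

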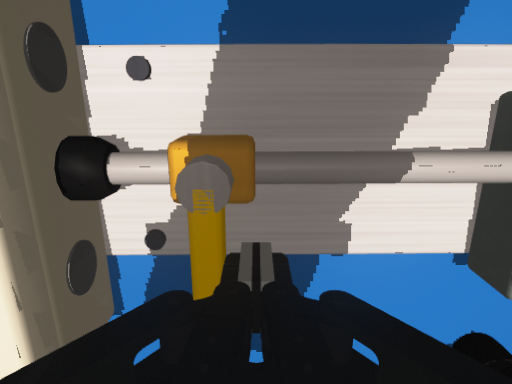

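The handle now stands square across the pipe, and 12 N says it is on the stop. I'll push slightly farther to confirm, then back off in +Y and rise.

>>> step_arm(increments=[{"gripper":0,"dx":0,"dy":-0.2,"dz":0,"roll":0},{"gripper":0,"dx":0,"dy":-0.3,"dz":0,"roll":0},{"gripper":0,"dx":0,"dy":-0.3,"dz":0,"roll":0}])

```text
clock: 11.45
tool_pos: [0.5699, -0.1764, 0.0544]
eef_rot: [3.132, 0.002, 3.085]
ft_force: [6.2, 19.5, 1.9]
gripper_width: -0.0003
```

>>> step_arm(increments=[{"gripper":0,"dx":0,"dy":1,"dz":0,"roll":0},{"gripper":0,"dx":0,"dy":2.5,"dz":0,"roll":0},{"gripper":0,"dx":0,"dy":2.5,"dz":0,"roll":0},{"gripper":0,"dx":0,"dy":2.5,"dz":-4,"roll":0},{"gripper":0,"dx":0,"dy":2.5,"dz":-8,"roll":0},{"gripper":0,"dx":0,"dy":2.5,"dz":-12,"roll":0},{"gripper":0,"dx":3,"dy":2.5,"dz":-16,"roll":0},{"gripper":0,"dx":6,"dy":2.5,"dz":-20,"roll":0},{"gripper":0,"dx":10,"dy":2.5,"dz":-22,"roll":0},{"gripper":0,"dx":10,"dy":2.5,"dz":-22,"roll":0},{"gripper":0,"dx":10,"dy":2.5,"dz":-22,"roll":0}])

```text
clock: 12.55
tool_pos: [0.4706, -0.1512, 0.2752]
eef_rot: [-3.14, 0.002, 3.08]
ft_force: [-0.3, -0.4, -0.3]
gripper_width: -0.0001
```

```bash
python3 - <<'E'
from h import *
s,T=tool();print(s['clock'],s['tool_pos'],s['ft_force'])
for n in('scene','side','wrist'):
    p,d=grab_frame(n);save(n+'7',p);W=world(n,d,T if n=='wrist' else None)
    if n=='side': save('side7z',cv2.resize(p[170:320,180:340],None,fx=4,fy=4,interpolation=cv2.INTER_CUBIC))
    pi=p.astype(int);r,g,b=pi[...,0],pi[...,1],pi[...,2]
    o=(r-g>50)&(r-b>60)&(abs(W[...,0]-.591)<.012)&(abs(W[...,1]+.018)<.012)&(W[...,2]>.055);q=W[o]
    if len(q):print(n,'pin',len(q),np.percentile(q[:,2],90))
    y=(r>120)&(g>90)&(b<80)&(W[...,2]>.069)&(W[...,2]<.082)&(np.hypot(W[...,0]-.5282,W[...,1]+.1952)<.08);q=W[y]
    if len(q)>5:
        l=cv2.fitLine(np.ascontiguousarray(q[:,:2],dtype=np.float32).reshape(-1,1,2),cv2.DIST_L2,0,.001,.001).ravel();print(n,'handle',len(q),l,'angle rig',np.arctan2(l[0],l[1])-.06)
E
```

```text
12.55 [ 0.47058387 -0.15121208  0.27520211] [-0.27759655 -0.44476478 -0.29932626]
scene pin 30 0.08364992623835912
scene handle 88 [ 0.99862975 -0.0523313   0.5647942  -0.19459149] angle rig 1.5631516
side pin 30 0.0842610396976365
side handle 70 [ 0.9793981  -0.20193908  0.55547863 -0.20017676] angle rig 1.7141339
wrist pin 177 0.08393686559833967
wrist handle 418 [ 0.9891832  -0.14668562  0.55997735 -0.19730031] angle rig 1.6580132
```

View pics/side7z.png

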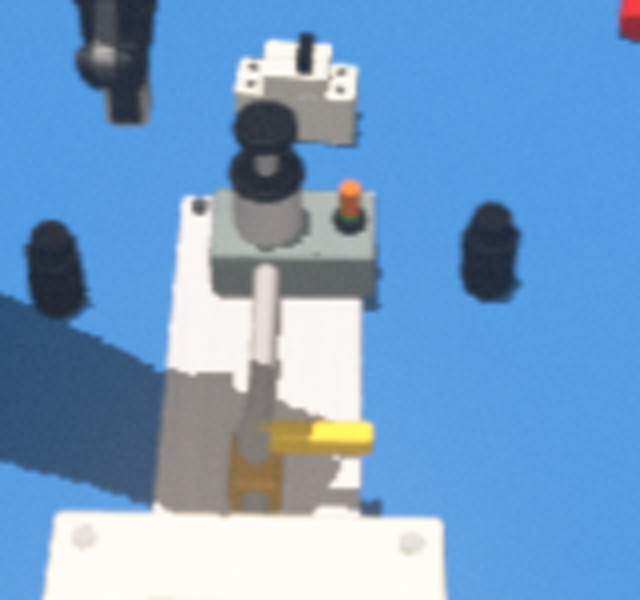

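View pics/scene7.png

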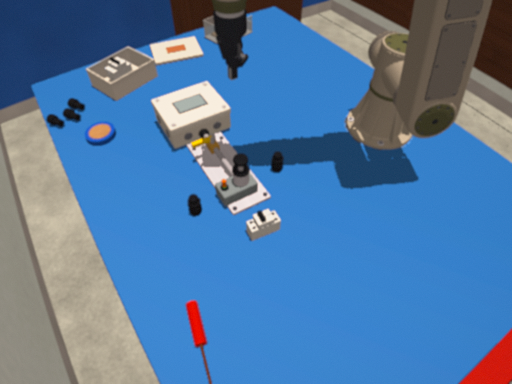

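The handle points along the rig's +X, square across the pipe, and the pin is out with its green band showing. The knob is up, the glands and breaker stand where they were, and the arm is clear. Handing in.

```bash
python3 -c "
from station import *
print(job_done())"
```

```text
the job is handed in; nothing more can be done
None
```

The pump is charged and the valve is shut, and I handed the job in at about 12.7 s of the 56 s allowed.

- **Pump:** I gave it four full strokes with shut fingertips. Each went down to the stop (tip at 0.110 m, 22–38 N) and was released fully. After the fourth stroke the green band showed in both fixed cameras, and the pin top measured 83–84 mm against 82 mm expected.
- **Valve:** I swept the handle round to its stop. Pushing a further 3 mm raised the force from 12 to 19.5 N and moved it only about 0.2 mm. I then backed off to 0.275 m height, with no contact force left.
- **Last checks:** The knob is up and the pin is still out. By eye, the glands and breaker had not moved.
- **Disagreement:** The final handle angle read 1.56 rad from the scene camera, but 1.66 from the wrist camera and 1.71 from the side camera. Those two lie beyond the 1.571 stop, probably because the colour mask also caught the orange valve body. I relied on the firm stop and on the pictures, which show the handle square across the pipe.

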